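# Unlock the beach speaker and wake it with its refitted knob

### The arm

A 7-joint arm with a two-finger parallel gripper is mounted at the origin on the work surface. World frame = base frame: x ahead of the robot, y to its left, z up, the work surface at z = 0. Lengths are in mm, angles in rad, forces in N, time in s.
With the tool pointing down it reaches from about 400 to 850 mm from the base axis. Payload 4.4 kg.
Tool frame: the origin (TCP) lies at the very end of the fingers, on their centre line; the grasp point (between the pads) lies robot.grip_point_offset behind it (robot.grip_point_offset is the distance from the TCP to the grasp point, in mm); z points along the fingers, y is the direction in which the jaws open and shut (so a half turn about z gives the same grasp; the last joint's range is limited). The gripper opens to 94 mm and grips with 3 to 60 N. Pads are 16 mm wide; open, the fingers measure 119 mm over their backs; the gripper's body (75 mm by 177 mm) begins 78 mm behind the grasp point.
Start: joints at [-1.259, 0.628, 0.038, 1.517, -0.027, 0.996, -0.02], TCP at [239.747, 604.185, 205.478] pointing down, gripper open.
Joint ranges: [-3.06, 3.06], [-0.37, 2.12], [-1.25, 1.32], [0.18, 2.47], [-1.1, 4.24], [0.23, 1.98], [-2.94, 2.94]. Speed limits (rad/s): [2.57, 2.57, 3.14, 3.14, 3.14, 3.14, 3.14].

### API

Orientations are given as a unit quaternion [x, y, z, w].
In Python, from rig import robot, imaging gives the robot as it stands.
- The arm moves only by the tool jog_arm, never from a script. Its argument "plan" is a list that holds one entry, the list of rows, each a list of 6 numbers: the shift along the tool's x, y, z each as a share of 15 cm, from -1 to 1, then the turn, a rotation vector about the tool's x, y, z each as a share of 30 degrees, from -1 to 1. In form: [[[dx, dy, dz, ax, ay, az], ...]]. A call has 1 to 10 rows; each row is the pose to reach, as a shift and turn from the pose commanded when the call began, along the tool's axes at that moment; what a row does not reach only later rows make up. A row lasts 1/8 s, in which the tool goes at most 62.5 mm and 10.7 degrees, less where a joint would pass 70% of its speed; a pose out of reach is approached as far as the arm can. A call with a number of a shift or a turn outside -1 to 1 is refused whole. A call with a gripper value outside its range is refused whole. "fingers" is the opening, from 0 (shut) to 1 (fully open), set as the call begins (left out, the last holds). The fingers move at their own pace and stop on an object; the grip force is fixed at half the most. Time passes only in rows, so rows that repeat a pose let the fingers close. It gives the time, the measured TCP pose, the force and the opening at its end, in the units of the state.
- robot.get_obs(): the state, without advancing time (a new reading comes with each control period).
- imaging.snapshot(name): name is "scene" or "top"; returns a dict with "img" (384x512x3 uint8, red, green, blue), "camera_matrix" (3x3 intrinsics, pixels), "distortion" ([k1, k2, p1, p2, k3] as OpenCV has them; the pictures are not rectified), "position" and "orientation" of the camera in the world. Camera axes: x right, y down, z forward; pixel columns grow to the right and rows downward; lengths in mm; the calibration is good to about 2 mm. A picture is of the moment at which its call begins. There is no depth.
- robot.sign_off(): hands the job in, once; it reports no verdict.
The state is a dict: "time": time; "q": joint angles; "dq": joint speeds; "joint_torque": joint torques, N m; "eef_pos": TCP position; "ee_rot": TCP orientation; "contact_force": force on the tool from outside, world axes, zero at the start; "torque": the same for the moment, N m; "width": opening from 0.0 (shut) to 1.0 (fully open).
Only numpy, scipy, OpenCV 4.12 (cv2) and the standard library are available. Lean on these libraries where they do the work, as an engineer would, in place of code of your own. Each camera call takes 0.05 s, during which the arm holds its last target.

### The job

The speaker on the windowsill is still in transport mode: first slide the transport lock on its top all the way to its end stop, away from the knob shaft. Then pick up the loose black knob, turn it so that the flat in its bore matches the flat of the D-shaft, push it fully home on the shaft and press it down to the bottom of the shaft's travel to wake the speaker. Finish like that, with the gripper still on the knob and keeping it pressed down; do not disturb the other things on the sill.

Things in the scene. Friction and masses are not known exactly. Their poses are not given: they have to be found in the camera images.
- speaker: Portable speaker, a grey block 92 (x) x 200 (y) x 70 mm high with black rubber ends, fixed to the sill. Origin: centre of its underside; x across it (about away from the robot), y along it (about to the robot's left), z up. On its flat top: the D-shaft, 50 mm from the middle towards its -y end, and on the +y side of the shaft the transport lock, which slides along y.
- lock (a joint): Transport lock slide, m: 0 = locked (its tongue lies beside the shaft, where the knob's skirt goes, and keeps the knob from going down), 0.035 = end stop, unlocked. It grows as the lock slides along the speaker's +y, away from the shaft; friction about 2 N, it stays where it is left. It starts between 0 and 0.008.
- lock_grip (a point): Middle of the upright fin by which the lock is slid: 26 mm (x) x 10 mm thick (y) x 20 mm tall, 82 to 102 mm above the sill; this point is at 92 mm. The fin stands on the flat grey tongue, 24 mm wide, 12 mm thick (70 to 82 mm above the sill), which reaches from 51 mm on the fin's -y side (towards the shaft) to 15 mm on its +y side. Axes as the speaker's.
- shaft_tip (a point): Centre of the upper end of the upright steel D-shaft, 90 mm above the sill when not pressed: diameter 14 mm, standing 20 mm out of the speaker's top, its uppermost 2.5 mm tapered; a flat along one side lies 3.5 mm from the axis. x points out of the flat (along the speaker's +x), z up.
- shaft (a joint): How far the D-shaft is pressed down, m: 0 = up, 0.006 = bottom of its travel. A spring holds it up: it takes 3.6 N to start and 10.8 N to bottom. It springs back when let go.
- knob_center (a point): Centre of the loose black knob, half-way up (18 mm above its underside), on its axis; it stands upright on the sill, about 50 g. 36 mm tall: a faceted round skirt, radius 20 mm, 16 mm tall, and on it a grip bar 20 mm tall, 12 mm thick (y), from x = -16 to x = +26 mm: at +x a nose stands 6 mm out beyond the skirt, down to the underside. Fully home, this point is 4 mm above the shaft's tip.
- knob_bore (a point): Middle of the mouth of the knob's bore, in its underside, 18 mm below its centre, same axes. The bore is D-shaped, radius 8 mm, 14 mm deep, open below; its flat lies 4.5 mm from the axis on the nose (+x) side: the knob goes on when its nose points the way the shaft's flat faces (knob x along shaft x).
- keeper: Purple silicone snorkel keeper, a flat figure of eight 60 x 30 x 10 mm lying on the sill; origin in its middle, underside. A bystander.
- keys: Steel key ring with two keys, about 85 x 50 x 4 mm, lying flat; origin near its middle. A bystander.
- pump: White plastic pump dispenser, 48 mm across, 130 mm tall, standing; origin under its centre. A bystander.
- flask: Aluminium drink bottle with screw cap, 68 mm across, 210 mm tall, standing; origin under its centre. A bystander.
- coaster: Round bamboo coaster, 100 mm across, 8 mm thick; origin under its centre. A bystander.
- tumbler: Chunky green glass tumbler, 80 mm across, 90 mm tall, standing on the coaster; origin under its centre. A bystander.
- shell: Pale sea shell, a cone 48 mm across and 34 mm tall; origin under its centre. A bystander.

How it is judged (in metres and radians):
On the way, in this order (a step that is already met when the one before it is completed fails the run):
1. the transport lock is at its end stop (within 3 mm) (value of joint lock above 0.032 m), for 0.2 s.
2. the knob is home on the D-shaft and pressed down (value of joint lock above 0.031 m and z of knob_center in the frame of shaft_tip below 0.0065 m and horizontal distance between knob_center and shaft_tip below 0.003 m and value of joint shaft above 0.0045 m), for 0.5 s.
At the end, for the whole second after the job is handed in: Lock within 4 mm of its end stop; knob home on the D-shaft (centre 1.5 to 6.5 mm above the tip, within 3 mm of the axis, nose along the flat within 0.25 rad, upright within 0.12 rad); shaft held pressed more than 4.5 of 6 mm; fingers on the knob with over 2 N (all of step 2 and z of knob_center in the frame of shaft_tip above 0.0015 m and angle between the x axis of knob_center and the x axis of shaft_tip, either way round below 0.25 rad and angle between knob_center's own z axis and vertical below 0.12 rad and contact force between the fingers and knob above 2 N); the arm keeps its last pose, push and grip.
It fails at once if a bystander is shifted by more than 30 mm (distance of any of keeper, keys, pump, flask, coaster, tumbler, shell from where it was at the start of the episode above 0.03 m).
It fails at once if the pump, the bottle or the tumbler is tipped (angle between any of pump, flask, tumbler's own z axis and vertical above 0.5 rad).
It also fails if it takes over 53 s, if anything falls off the work surface, if the arm or the gripper's body presses on something with over 40 N, if the wrist force passes 120 N, or if a joint passes its speed limit or range.

## Working session

There is one attempt and no reset: what is moved stays moved. The work goes in short steps, Python scripts to look and compute and a tool call to move; the robot and the scene stay as the last step left them, time stands still between calls to the robot, and variables do not carry over. Pictures are saved under pics/ and viewed, and the job is handed in when it is done.

Besides the shell and the picture viewer there is one more tool, called after "Emit:" by a JSON object that holds its "fn" and its "kwargs", one argument or row to a line. jog_arm: Moves the arm, as the interface text tells. Its arguments: {"type":"object","properties":{"plan":{"type":"array"},"fingers":{"type":"number"}},"required":["plan"]}

```bash
ls; mkdir -p pics
python3 - <<'E'
from rig import robot, imaging
import cv2
print(robot.get_obs(), robot.grip_point_offset)
for n in ("scene","top"):
    s=imaging.snapshot(n); cv2.imwrite(f"pics/{n}0.png",s["img"][:,:,::-1])
    print(n,s["camera_matrix"],s["distortion"],s["position"],s["orientation"])
E
```

```text
pics
{'time': 0.0, 'q': array([-1.25881083,  0.62934529,  0.03843431,  1.51834674, -0.0270074 ,
        0.99629439, -0.01999012]), 'dq': array([-0.00053776,  0.0004793 , -0.00014296, -0.00156909, -0.00062766,
       -0.00055684,  0.00024538]), 'joint_torque': array([ 8.34769617e-04, -5.49729216e+01,  1.14371996e+00, -1.86636293e+01,
       -5.22983400e-02,  2.37060670e-02,  1.65774413e-04]), 'eef_pos': array([239.48398255, 603.56357225, 204.56132853]), 'ee_rot': array([ 1.87765223e-01,  9.82213491e-01, -9.22609406e-04, -1.69461346e-04]), 'contact_force': array([-0.21331822,  0.93237351,  0.39980858]), 'torque': array([-0.01233655,  0.08623917,  0.04017079]), 'width': 1.0011133376593537} 18.8
scene [[396.25226671   0.         262.25404586]
 [  0.         396.25226671 192.48758117]
 [  0.           0.           1.        ]] [-0.10863297  0.          0.          0.          0.        ] [1346.2163825  -127.97756407  733.27799153] [ 0.68818762  0.58588422 -0.28599495 -0.31834631]
top [[422.38876727   0.         257.0810131 ]
 [  0.         422.38876727 191.5891937 ]
 [  0.           0.           1.        ]] [-0.09982019  0.          0.          0.          0.        ] [ 507.78073677    7.12554817 1165.07437301] [ 0.71550662 -0.69765178  0.0339077  -0.01351075]
```

View pics/scene0.png

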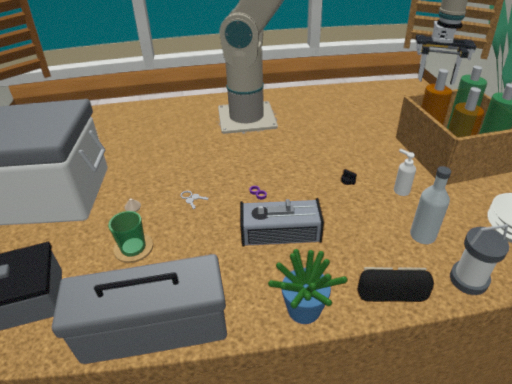

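View pics/top0.png

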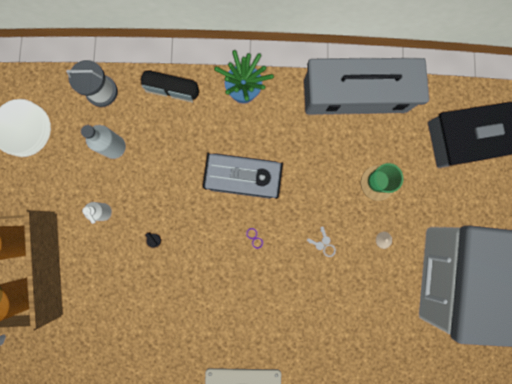

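The scene view shows the speaker at about (282,220), the knob at (348,177), the pump at (405,173) and the keeper at (258,192). In the top view the speaker is at (243,175), the shaft at (263,177), the fin at (236,172) and the knob at (153,240). Next I'll zoom in.

```bash
cat > h.py <<'E'
import numpy as np, cv2
from scipy.spatial.transform import Rotation as R
from rig import robot, imaging
def snap(n):
    s=imaging.snapshot(n); return s
def ray(s,px):
    u=cv2.undistortPoints(np.array([[px]],float),np.array(s["camera_matrix"]),np.array(s["distortion"]))[0,0]
    return np.array(s["position"]), R.from_quat(s["orientation"]).apply([u[0],u[1],1])
def atz(s,px,z):
    p,d=ray(s,px); return p+d*(z-p[2])/d[2]
def proj(s,P):
    r=R.from_quat(s["orientation"]).inv(); P=np.atleast_2d(np.array(P,float))
    t=-r.apply(np.array(s["position"]))
    return cv2.projectPoints(P,r.as_rotvec(),t,np.array(s["camera_matrix"]),np.array(s["distortion"]))[0][:,0]
def crop(s,x0,y0,w,h,k,fn,pts=None):
    im=cv2.resize(np.ascontiguousarray(s["img"][y0:y0+h,x0:x0+w,::-1]),None,fx=k,fy=k,interpolation=cv2.INTER_CUBIC)
    if pts is not None:
        for p in proj(s,pts): cv2.circle(im,(int((p[0]-x0+.5)*k),int((p[1]-y0+.5)*k)),2,(0,0,255),-1)
    cv2.imwrite(fn,im)
E
python3 - <<'E'
from h import *
s=snap("top"); crop(s,195,145,100,60,8,"pics/t1.png"); crop(s,130,220,50,40,12,"pics/t2.png")
c=snap("scene"); crop(c,230,190,100,60,8,"pics/s1.png"); crop(c,325,155,50,40,12,"pics/s2.png")
E
```

```text
(no output)
```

View pics/t1.png

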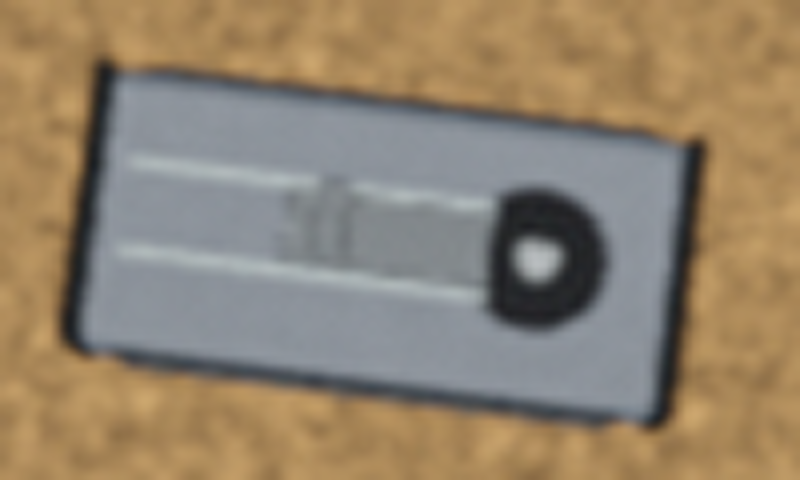

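View pics/t2.png

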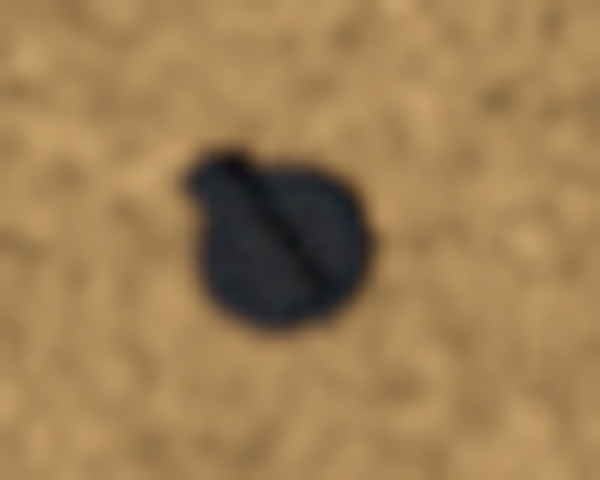

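View pics/s1.png

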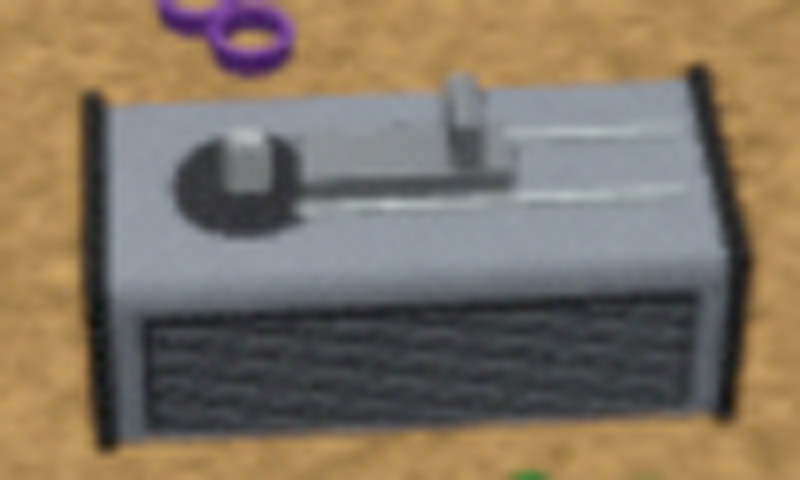

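View pics/s2.png

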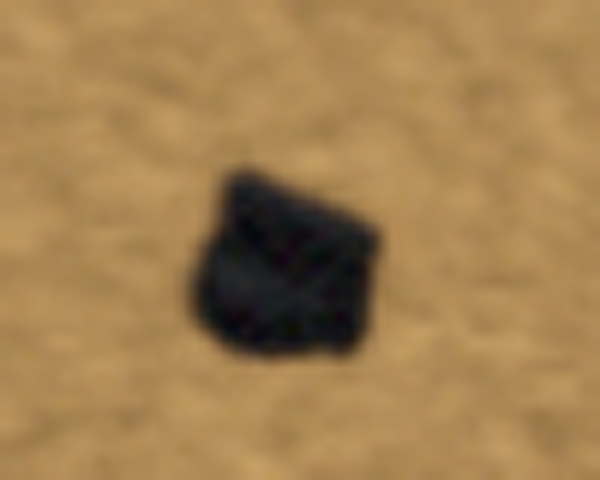

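```bash
cat > m.py <<'E'
from h import *
s=snap("top"); c=snap("scene")
T=lambda x,y,k=8,x0=195,y0=145:((x+.5)/k-.5+x0,(y+.5)/k-.5+y0)
S=lambda x,y:T(x,y,8,230,190)
cor=[atz(s,T(*p),70)[:2] for p in [(105,65),(703,143),(662,424),(70,350)]]
print(np.round(cor,1), "centre",np.mean(cor,0))
e=[cor[i]-cor[(i+1)%4] for i in range(4)]; print([np.hypot(*v) for v in e])
yv=cor[0]-cor[1]+cor[3]-cor[2]; print("yaw from y",np.arctan2(-yv[0],yv[1])); 
# rails
a=atz(s,T(130,162),70)-atz(s,T(490,205),70); print("yaw rail",np.arctan2(-a[0],a[1]))
a=atz(s,T(118,250),70)-atz(s,T(485,297),70); print("yaw rail",np.arctan2(-a[0],a[1]))
print("shaft top cam",atz(s,T(538,258),90))
print("shaft scene cam",atz(c,S(248,137),90))
print("fin top cam z102",atz(s,T(338,218),102), "scene",atz(c,S(463,83),102))
cs=[atz(c,S(*p),70)[:2] for p in [(95,97),(700,70),(743,255),(92,310)]]
print("scene corners",np.round(cs,1),np.mean(cs,0))
# knob
K=lambda x,y:T(x,y,12,130,220)
print("skirt ctr",atz(s,K(285,247),16), "nose",atz(s,K(217,165),36),atz(s,K(217,165),0))
a=atz(s,K(235,165),36);b=atz(s,K(328,292),36)
print("bar edge",a,b,np.arctan2(*(a-b)[[1,0]]))
E
python3 m.py
```

```text
[[680.2 107.9]
 [660.  -88.1]
 [567.6 -76.6]
 [586.6 116.2]] centre [623.58780904  14.83656114]
[np.float64(197.09771736756724), np.float64(93.12694748861043), np.float64(193.7143938743231), np.float64(93.93790121513636)]
yaw from y -0.10059408451171539
yaw rail -0.09240374085848452
yaw rail -0.10117363299065912
shaft top cam [618.61411641 -34.22264159  90.        ]
shaft scene cam [621.64550581 -35.71678231  90.        ]
fin top cam z102 [628.36069029  29.78438752 102.        ] scene [621.82827943  31.21940067 102.        ]
scene corners [[571.4 -78.5]
 [592.1 116.1]
 [678.6 106.8]
 [668.2 -90.1]] [627.584367   13.5681946]
skirt ctr [446.36912686 252.71013104  16.        ] nose [465.13424988 264.24702288  36.        ] [463.7744869  272.44521895   0.        ]
bar edge [465.24892329 260.2289549   36.        ] [437.7724952  238.51763263  36.        ] 0.6687243514678078
```

```bash
cat > ov.py <<'E'
from h import *
s=snap("top"); c=snap("scene")
def line(a,b,n=40): return [np.array(a)+(np.array(b)-a)*t for t in np.linspace(0,1,n)]
def circ(x,y,z,r,n=40): return [np.array([x+r*np.cos(t),y+r*np.sin(t),z]) for t in np.linspace(0,6.28,n)]
def spk(cx,cy,yaw,lock):
    L=[]
    for z in (70,):
        q=[np.array(p+(z,)) for p in [(46,100),(46,-100),(-46,-100),(-46,100)]]
        for i in range(4): L+=line(q[i],q[(i+1)%4])
    L+=circ(0,-50,90,7)
    fy=lock
    q=[np.array((a,fy+b,102.)) for a,b in [(13,5),(13,-5),(-13,-5),(-13,5)]]
    for i in range(4): L+=line(q[i],q[(i+1)%4],12)
    L=np.array(L); return R.from_rotvec([0,0,yaw]).apply(L)+[cx,cy,0]
def knob(cx,cy,yaw,z0=0):
    L=circ(0,0,16,20)
    q=[np.array((a,b,36.)) for a,b in [(26,6),(26,-6),(-16,-6),(-16,6)]]
    for i in range(4): L+=line(q[i],q[(i+1)%4],20)
    return R.from_rotvec([0,0,yaw]).apply(np.array(L))+[cx,cy,z0]
E
python3 - <<'E'
from ov import *
P=spk(623.6,14.8,-.1,14.5); K=knob(446.4,252.7,.67)
for n,b,w in(("t",s,(195,145)),("s",c,(230,190))): crop(b,*w,100,60,8,f"pics/o{n}1.png",P)
crop(s,130,220,50,40,12,"pics/ot2.png",K); crop(c,325,155,50,40,12,"pics/os2.png",K)
a=[cv2.imread(f"pics/{f}.png") for f in("ot1","os1")]; cv2.imwrite("pics/oA.png",cv2.resize(np.vstack(a),(500,600)))
a=[cv2.imread(f"pics/{f}.png") for f in("ot2","os2")]; cv2.imwrite("pics/oB.png",cv2.resize(np.hstack(a),(800,320)))
for n,p,z in (("crate corner",(57,210),60),("crate far",(60,322),60),("pump",(93,210),110),("flask cap",(88,132),200),("keeper",(255,238),5)): print(n,atz(s,p,z))
E
```

```text
crate corner [519.83707902 503.39090698  60.        ]
crate far [226.47099184 484.30194403  60.        ]
pump [521.98727061 387.91876144 110.        ]
flask cap [701.6609873  377.19073424 200.        ]
keeper [458.74440641 -22.81165148   5.        ]
```

View pics/oA.png

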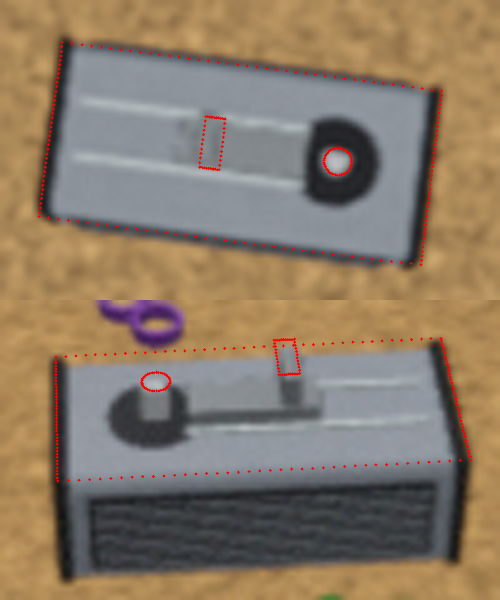

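View pics/oB.png

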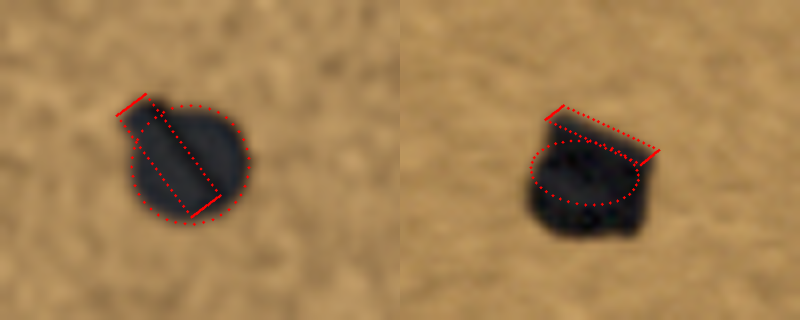

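The speaker overlay agrees to within about 2–3 mm in both cameras: centre about (625,15), yaw about -0.10. The knob is at about (447,252) with its nose at about 0.67 rad. The fin sits 14–15 mm along +y from the centre. I'll write the planner and then move.

```bash
cat > plan.py <<'E'
import sys
from h import *
def plan(x,y,z,ya):
    o=robot.get_obs(); r=R.from_quat(o["ee_rot"]); M=r.as_matrix()
    cur=np.arctan2(M[1,1],M[0,1]); 
    d=r.inv().apply(np.array([x,y,z])-o["eef_pos"])/150
    # desired: tool z down, y at angle ya
    yv=np.array([np.cos(ya),np.sin(ya),0]); zv=np.array([0,0,-1.]); xv=np.cross(yv,zv)
    a=(r.inv()*R.from_matrix(np.c_[xv,yv,zv])).as_rotvec()/np.radians(30)
    print("t",round(o["time"],2),"pos",np.round(o["eef_pos"],1),"yaw",round(cur,3),"F",np.round(o["contact_force"],1),"w",round(o["width"],3),"q",np.round(o["q"],2))
    print("shift",np.round(d,4),"turn",np.round(a,3))
if __name__=="__main__": plan(*map(float,sys.argv[1:5]))
E
python3 plan.py 240 604 310 1.471; python3 plan.py 627 29 300 1.471
```

```text
t 0.4 pos [239.7 604.1 205.3] yaw 1.193 F [-0.3 -0.1 -0.2] w 1.001 q [-1.26  0.63  0.04  1.52 -0.03  1.   -0.02]
shift [-2.000e-03 -3.000e-04 -6.977e-01] turn [-0.    -0.    -0.531]
t 0.4 pos [239.7 604.1 205.3] yaw 1.193 F [-0.3 -0.1 -0.2] w 1.001 q [-1.26  0.63  0.04  1.52 -0.03  1.   -0.02]
shift [-3.8142 -2.6114 -0.6306] turn [-0.    -0.    -0.531]
```

Emit:
{"fn": "jog_arm", "kwargs": {
  "plan": [
    [[0,0,-0.7,0,0,-0.2],[0,0,-0.7,0,0,-0.53],[0,0,-0.7,0,0,-0.53]]
  ],
  "fingers": 0.5
}}

```text
time: 0.78
eef_pos: [240.6, 606.2, 314.7]
ee_rot: [0.05, 0.999, 0.004, 0.001]
contact_force: [0.1, -0.2, 0.3]
width: 0.718
```

```bash
python3 plan.py 627 29 300 1.471
```

```text
t 0.78 pos [240.6 606.2 314.7] yaw 1.471 F [ 0.1 -0.2  0.3] w 0.718 q [-1.22  0.54 -0.03  1.36  0.02  1.23  0.22]
shift [-2.9471 -3.5725  0.0746] turn [ 0.015  0.003 -0.   ]
```

Emit:
{"fn": "jog_arm", "kwargs": {
  "plan": [
    [[-0.25,-0.3,0,0,0,0],[-0.5,-0.6,0,0,0,0],[-0.75,-0.9,0,0,0,0]]
  ]
}}

```text
time: 1.15
eef_pos: [338.7, 456.4, 309.3]
ee_rot: [0.051, 0.999, -0.001, -0.0]
contact_force: [-0.1, -0.0, 0.6]
width: 0.498
```

Emit:
{"fn": "jog_arm", "kwargs": {
  "plan": [
    [[-0.25,-0.3,0,0,0,0],[-0.5,-0.6,0,0,0,0],[-0.75,-0.9,0,0,0,0]]
  ]
}}

```text
time: 1.52
eef_pos: [436.9, 310.9, 309.5]
ee_rot: [0.051, 0.999, -0.001, -0.001]
contact_force: [0.4, 1.5, 0.1]
width: 0.5
```

Emit:
{"fn": "jog_arm", "kwargs": {
  "plan": [
    [[-0.25,-0.3,0,0,0,0],[-0.5,-0.6,0,0,0,0],[-0.75,-0.9,0,0,0,0]]
  ]
}}

```text
time: 1.9
eef_pos: [535.2, 165.6, 309.4]
ee_rot: [0.051, 0.999, -0.0, -0.001]
contact_force: [0.3, -0.3, -0.0]
width: 0.503
```

```bash
python3 plan.py 627 29 200 1.471
```

```text
t 1.9 pos [535.2 165.6 309.4] yaw 1.469 F [ 0.3 -0.3 -0. ] w 0.503 q [-0.41  0.4   0.08  1.63 -0.04  1.12  1.15]
shift [-0.7022 -0.8437  0.729 ] turn [-0.001 -0.003 -0.003]
```

Emit:
{"fn": "jog_arm", "kwargs": {
  "plan": [
    [[-0.23,-0.28,0.2,0,0,0],[-0.47,-0.56,0.5,0,0,0],[-0.7,-0.84,0.72,0,0,0],[-0.7,-0.84,0.99,0,0,0],[-0.7,-0.84,0.99,0,0,0]]
  ]
}}

```text
time: 2.52
eef_pos: [623.3, 30.3, 157.6]
ee_rot: [0.052, 0.999, -0.001, -0.005]
contact_force: [-1.3, 0.7, 0.2]
width: 0.501
```

```bash
python3 plan.py 627 29 86 1.471
python3 - <<'E'
from h import *
s=snap("top"); c=snap("scene"); crop(s,180,130,110,80,6,"pics/a.png"); crop(c,230,150,110,90,6,"pics/b.png")
E
```

```text
t 2.52 pos [623.3  30.3 157.6] yaw 1.468 F [-1.3  0.7  0.2] w 0.501 q [-0.15  0.65  0.09  1.63 -0.07  0.87  1.44]
shift [-0.03   -0.005   0.4771] turn [-0.004 -0.018 -0.006]
```

View pics/b.png

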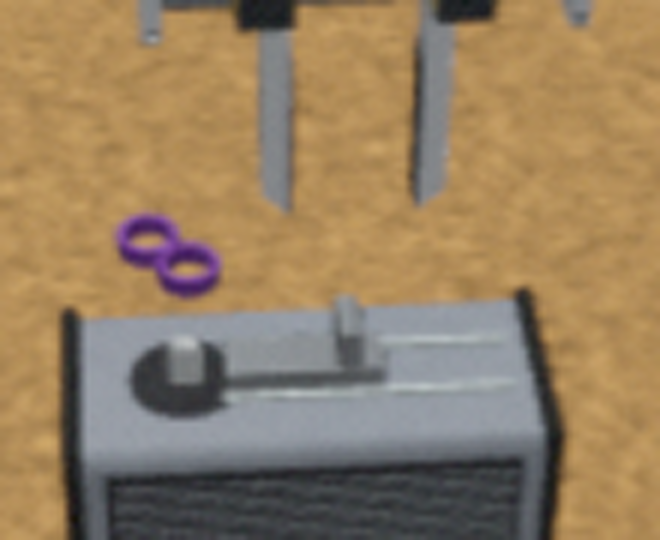

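View pics/a.png

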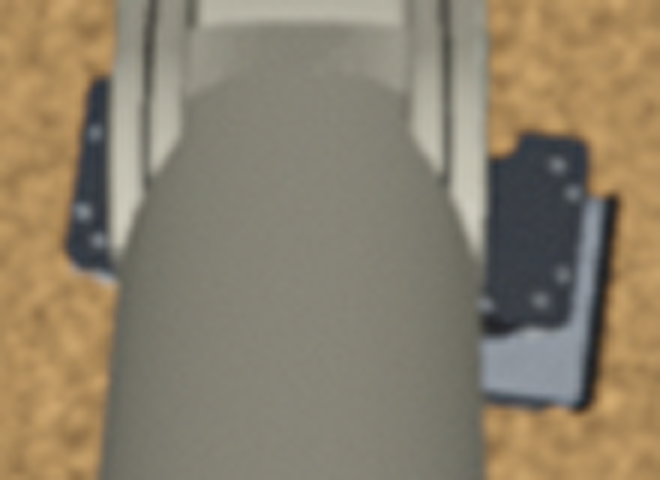

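The scene view shows the open fingers above the fin, with tips at about crop (280,208) and (428,203) and the fin at (347,320). The arm blocks the top view here. I'll check the scene camera against the TCP.

Run:
```python
from h import *
c=snap("scene"); o=robot.get_obs(); r=R.from_quat(o["ee_rot"]); 
L=[]
for dy in(-23.5,23.5,-36,36):
  for dx in (-8,8): L.append(o["eef_pos"]+r.apply([dx,dy,0]))
L.append(o["eef_pos"])
print(np.round((proj(c,L)-[230,150]+.5)*6-.5,0))
crop(c,230,150,110,90,6,"pics/b2.png",L)
```

```text
[[299. 207.]
 [296. 182.]
 [420. 201.]
 [415. 176.]
 [267. 208.]
 [264. 183.]
 [452. 199.]
 [446. 174.]
 [357. 191.]]
```

View pics/b2.png

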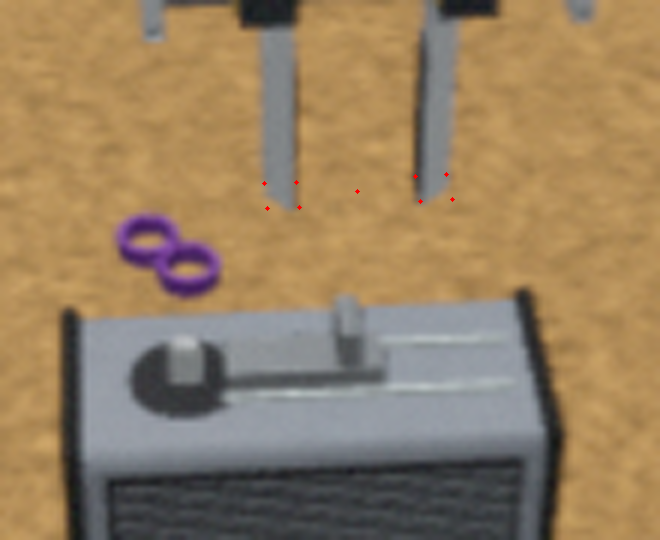

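The tips agree with the calibration to about 1 mm, which corrects the shaft to about (620,-34.5) and the fin to about (626.5,30). I'll descend and grip.

Emit:
{"fn": "jog_arm", "kwargs": {
  "plan": [
    [[-0.025,0,0.2,0,0,0],[-0.025,0,0.36,0,0,0],[-0.025,0,0.47,0,0,0],[-0.025,0,0.47,0,0,0]]
  ]
}}

```text
time: 3.18
eef_pos: [630.4, 32.0, 91.7]
ee_rot: [0.05, 0.999, 0.0, -0.0]
contact_force: [0.7, -0.5, 0.2]
width: 0.502
```

Emit:
{"fn": "jog_arm", "kwargs": {
  "plan": [
    [[0,0,0,0,0,0],[0,0,0,0,0,0],[0,0,0,0,0,0],[0,0,0,0,0,0],[0,0,0,0,0,0]]
  ],
  "fingers": 0.05
}}

```text
time: 3.8
eef_pos: [630.8, 31.1, 91.7]
ee_rot: [0.05, 0.999, 0.0, 0.0]
contact_force: [0.1, -0.3, 1.7]
width: 0.103
```

```bash
python3 plan.py 627 29 86 1.471
python3 - <<'E'
from h import *
c=snap("scene"); crop(c,230,150,110,90,6,"pics/b3.png")
E
```

```text
t 3.8 pos [630.8  31.1  91.7] yaw 1.47 F [ 0.1 -0.3  1.7] w 0.103 q [-0.14  0.74  0.08  1.67 -0.08  0.73  1.44]
shift [ 0.0235 -0.0165  0.0381] turn [ 0.     0.001 -0.001]
```

View pics/b3.png

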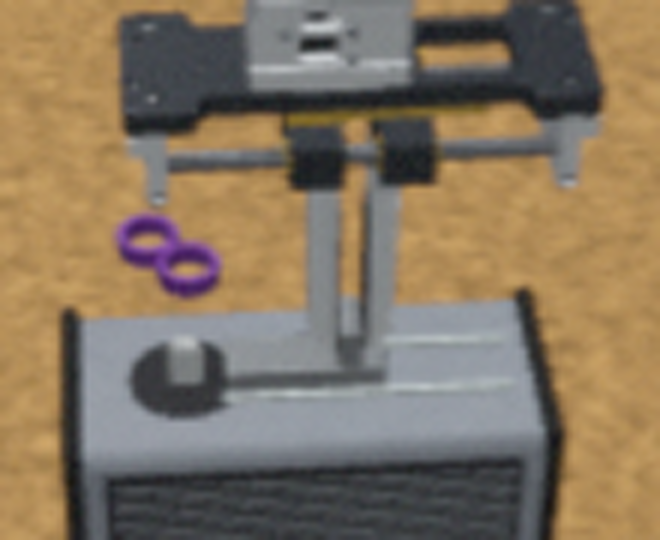

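The fin is gripped (width 0.103, about 10 mm). I'll slide it along +y.

Emit:
{"fn": "jog_arm", "kwargs": {
  "plan": [
    [[0,0.04,0,0,0,0],[0,0.09,0,0,0,0],[0,0.14,0,0,0,0],[0,0.17,0,0,0,0],[0,0.18,0,0,0,0],[0,0.18,0,0,0,0]]
  ]
}}

```text
time: 4.6
eef_pos: [633.6, 58.8, 91.7]
ee_rot: [0.05, 0.999, 0.0, 0.0]
contact_force: [-0.0, -0.6, 5.7]
width: 0.101
```

Emit:
{"fn": "jog_arm", "kwargs": {
  "plan": [
    [[0,0.01,0,0,0,0],[0,0.02,0,0,0,0],[0,0.03,0,0,0,0],[0,0.04,0,0,0,0],[0,0.05,0,0,0,0],[0,0.06,0,0,0,0],[0,0.06,0,0,0,0],[0,0.06,0,0,0,0]]
  ]
}}

```text
time: 5.6
eef_pos: [633.6, 59.2, 91.7]
ee_rot: [0.052, 0.999, -0.004, -0.001]
contact_force: [-1.2, -12.2, 7.4]
width: 0.104
```

```bash
python3 plan.py 627 29 86 1.471
python3 - <<'E'
from h import *
c=snap("scene"); crop(c,230,150,110,90,6,"pics/b4.png")
E
```

```text
t 5.6 pos [633.6  59.2  91.7] yaw 1.467 F [ -1.2 -12.2   7.4] w 0.104 q [-0.2   0.74  0.09  1.66 -0.08  0.75  1.39]
shift [ 0.0231 -0.2047  0.0395] turn [-0.017 -0.001 -0.008]
```

View pics/b4.png

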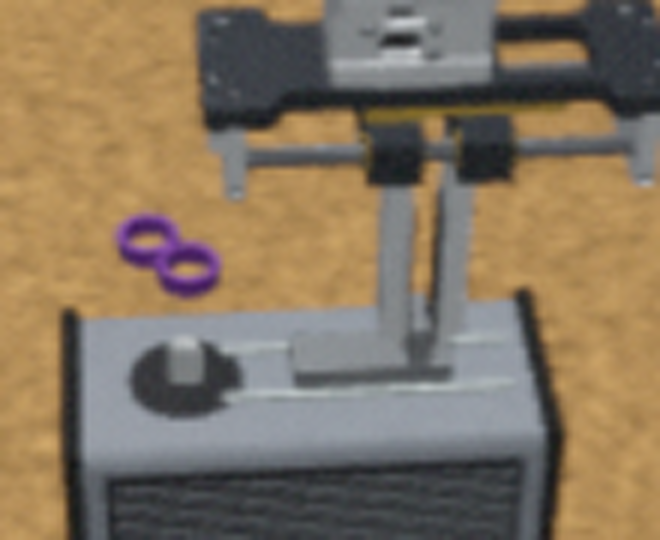

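The lock stopped after 28 mm, inside the expected 27–35 mm, and holds against 12 N, so it is at its end stop. The tongue end at crop (295,360) is clear of the shaft at (185,360). I'll relax, open and rise.

Emit:
{"fn": "jog_arm", "kwargs": {
  "plan": [
    [[0,-0.03,0,0,0,0],[0,-0.055,0,0,0,0],[0,-0.055,0,0,0,0]]
  ]
}}

```text
time: 6.02
eef_pos: [633.6, 58.8, 91.7]
ee_rot: [0.05, 0.999, 0.0, 0.0]
contact_force: [-0.2, -1.4, 5.0]
width: 0.104
```

Emit:
{"fn": "jog_arm", "kwargs": {
  "plan": [
    [[0,0,0,0,0,0],[0,0,0,0,0,0],[0,0,-0.2,0,0,0],[0,0,-0.5,0,0,0],[0,0,-0.5,0,0,0]]
  ],
  "fingers": 0.6
}}

```text
time: 6.65
eef_pos: [635.7, 59.3, 169.6]
ee_rot: [0.05, 0.999, 0.001, 0.003]
contact_force: [-0.2, 0.2, -0.9]
width: 0.584
```

```bash
python3 plan.py 447 252 165 2.24
python3 - <<'E'
from h import *
c=snap("scene"); crop(c,230,150,110,90,6,"pics/b5.png")
E
```

```text
t 6.65 pos [635.7  59.3 169.6] yaw 1.471 F [-0.2  0.2 -0.9] w 0.584 q [-0.19  0.65  0.09  1.6  -0.07  0.89  1.4 ]
shift [1.3803 1.1525 0.0241] turn [-0.002  0.012 -1.469]
```

View pics/b5.png

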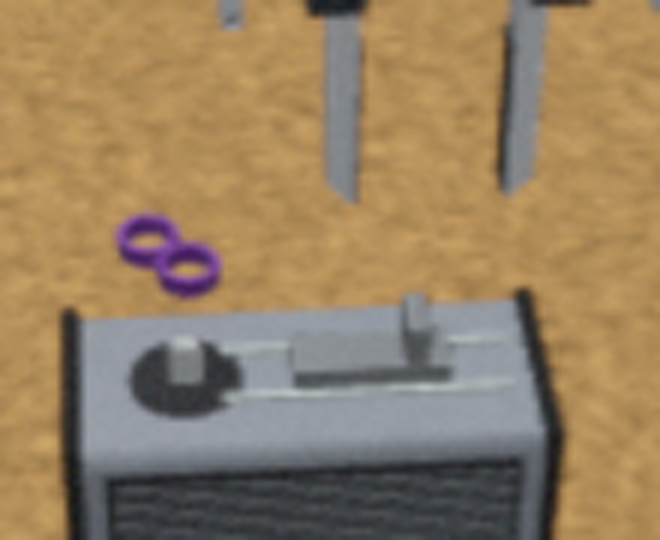

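The lock stayed at its end with the fin at crop (415,320). Now to the knob.

Emit:
{"fn": "jog_arm", "kwargs": {
  "plan": [
    [[0.25,0.2,0,0,0,-0.25],[0.5,0.45,0,0,0,-0.5],[0.75,0.65,0,0,0,-0.75],[0.75,0.65,0,0,0,-0.75]]
  ]
}}

```text
time: 7.2
eef_pos: [527.0, 170.7, 165.1]
ee_rot: [-0.149, 0.989, 0.001, -0.002]
contact_force: [1.2, 0.2, 0.4]
width: 0.6
```

```bash
python3 plan.py 447 252 100 2.24
```

```text
t 7.2 pos [527.  170.7 165.1] yaw 1.871 F [1.2 0.2 0.4] w 0.6 q [-0.35  0.54 -0.02  1.83  0.01  0.78  1.5 ]
shift [0.3476 0.6741 0.4372] turn [ 0.007 -0.008 -0.706]
```

Emit:
{"fn": "jog_arm", "kwargs": {
  "plan": [
    [[0.12,0.22,0,0,0,-0.24],[0.23,0.44,0.1,0,0,-0.48],[0.35,0.675,0.3,0,0,-0.706],[0.35,0.675,0.43,0,0,-0.706],[0.35,0.675,0.43,0,0,-0.706]]
  ]
}}

```text
time: 7.82
eef_pos: [450.8, 247.4, 100.0]
ee_rot: [-0.324, 0.946, -0.001, -0.002]
contact_force: [0.4, -0.9, 0.7]
width: 0.604
```

```bash
python3 plan.py 447 252 17.5 2.24
python3 - <<'E'
from h import *
c=snap("scene"); s=snap("top"); o=robot.get_obs(); r=R.from_quat(o["ee_rot"])
L=[o["eef_pos"]+r.apply([a,b,0]) for a in(-8,8) for b in(-28,28)]+[o["eef_pos"]]
crop(c,300,120,100,75,6,"pics/k1.png",L); crop(s,110,200,90,70,6,"pics/k2.png",L)
cv2.imwrite("pics/k12.png",np.hstack([cv2.resize(cv2.imread(f),(400,300)) for f in("pics/k1.png","pics/k2.png")]))
E
```

```text
t 7.83 pos [450.8 247.4 100. ] yaw 2.232 F [ 0.4 -0.9  0.7] w 0.604 q [-0.49  0.59 -0.1   1.99  0.1   0.57  1.57]
shift [-0.0012  0.0395  0.55  ] turn [ 0.    -0.009 -0.016]
```

View pics/k12.png

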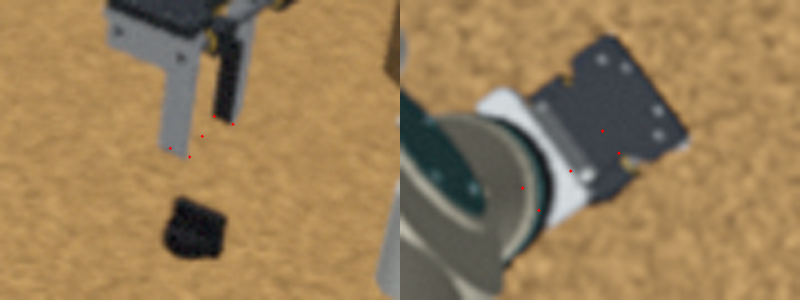

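The scene view shows the fingers above the knob (crop (195,230)) and well aligned. I'll descend in two steps.

Emit:
{"fn": "jog_arm", "kwargs": {
  "plan": [
    [[0,0.02,0.2,0,0,-0.016],[0,0.03,0.36,0,0,-0.016],[0,0.03,0.36,0,0,-0.016],[0,0.03,0.36,0,0,-0.016]]
  ]
}}

```text
time: 8.43
eef_pos: [450.1, 252.4, 49.0]
ee_rot: [-0.328, 0.945, 0.0, 0.001]
contact_force: [0.0, -0.4, -0.9]
width: 0.6
```

```bash
python3 plan.py 447 252 17.5 2.24
python3 - <<'E'
from h import *
c=snap("scene"); o=robot.get_obs(); r=R.from_quat(o["ee_rot"])
crop(c,310,130,75,60,10,"pics/k3.png")
E
```

```text
t 8.43 pos [450.1 252.4  49. ] yaw 2.24 F [ 0.  -0.4 -0.9] w 0.6 q [-0.51  0.68 -0.08  2.02  0.12  0.44  1.55]
shift [0.0182 0.011  0.21  ] turn [-0.001  0.003  0.   ]
```

View pics/k3.png

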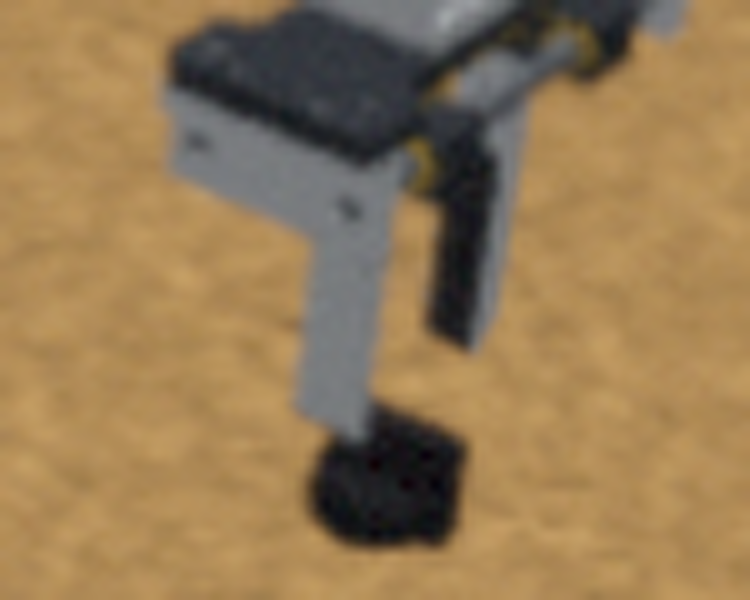

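Emit:
{"fn": "jog_arm", "kwargs": {
  "plan": [
    [[0.018,0,0.1,0,0,0],[0.018,0,0.16,0,0,0],[0.018,0,0.19,0,0,0],[0.018,0,0.205,0,0,0],[0.018,0,0.205,0,0,0]]
  ]
}}

```text
time: 9.1
eef_pos: [447.0, 250.9, 17.3]
ee_rot: [-0.329, 0.944, 0.0, 0.0]
contact_force: [-0.3, 0.9, -0.9]
width: 0.601
```

```bash
python3 plan.py 447 252 17.5 2.24
```

```text
t 9.1 pos [447.  250.9  17.3] yaw 2.241 F [-0.3  0.9 -0.9] w 0.601 q [-0.52  0.74 -0.07  2.04  0.13  0.37  1.55]
shift [-0.0048  0.0059 -0.0013] turn [0.    0.    0.002]
```

Emit:
{"fn": "jog_arm", "kwargs": {
  "plan": [
    [[0,0,0,0,0,0],[0,0,0,0,0,0],[0,0,0,0,0,0],[0,0,0,0,0,0],[0,0,0,0,0,0],[0,0,0,0,0,0],[0,0,0,0,0,0]]
  ],
  "fingers": 0
}}

```text
time: 9.98
eef_pos: [446.8, 250.8, 17.2]
ee_rot: [-0.329, 0.944, 0.0, -0.0]
contact_force: [-0.2, 0.1, -0.1]
width: 0.125
```

Emit:
{"fn": "jog_arm", "kwargs": {
  "plan": [
    [[0,0,-0.2,0,0,0],[0,0,-0.5,0,0,0],[0,0,-0.9,0,0,0],[0,0,-0.95,0,0,0],[0,0,-0.95,0,0,0]]
  ]
}}

```text
time: 10.6
eef_pos: [446.8, 250.6, 159.8]
ee_rot: [-0.329, 0.944, -0.0, 0.0]
contact_force: [-0.2, -0.3, -0.3]
width: 0.126
```

```bash
python3 plan.py 620 -34.5 165 1.471
python3 - <<'E'
from h import *
c=snap("scene"); o=robot.get_obs(); r=R.from_quat(o["ee_rot"])
s=snap("top");crop(c,300,70,75,90,7,"pics/k4.png")
E
```

```text
t 10.6 pos [446.8 250.6 159.8] yaw 2.241 F [-0.2 -0.3 -0.3] w 0.126 q [-0.48  0.5  -0.12  1.95  0.09  0.7   1.58]
shift [ 0.2758 -2.2065 -0.0343] turn [0.000e+00 1.000e-03 1.471e+00]
```

View pics/k4.png

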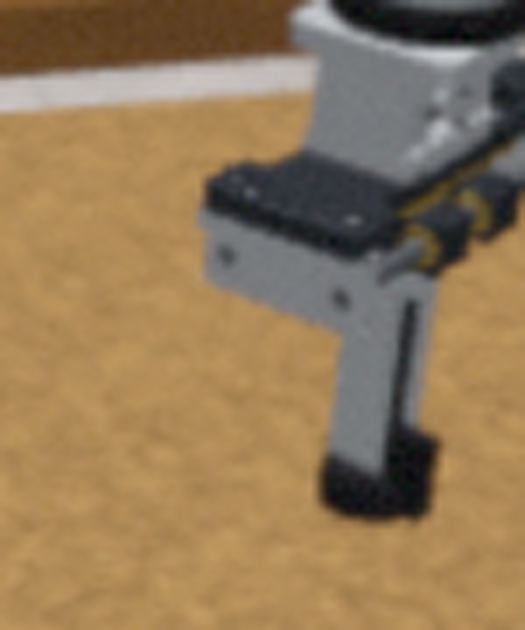

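The knob is held (width 0.126, about 12 mm), upright, with its nose to the right in the view. Carrying it to the shaft.

Emit:
{"fn": "jog_arm", "kwargs": {
  "plan": [
    [[0.03,-0.25,-0.03,0,0,0.17],[0.06,-0.5,-0.03,0,0,0.35],[0.09,-0.75,-0.03,0,0,0.55],[0.1,-0.8,-0.03,0,0,0.75],[0.1,-0.8,-0.03,0,0,0.75]]
  ]
}}

```text
time: 11.32
eef_pos: [508.9, 146.3, 162.4]
ee_rot: [-0.138, 0.99, -0.001, -0.002]
contact_force: [-0.6, 0.4, -0.3]
width: 0.123
```

```bash
python3 plan.py 620 -34.5 165 1.471
```

```text
t 11.32 pos [508.9 146.3 162.4] yaw 1.848 F [-0.6  0.4 -0.3] w 0.123 q [-0.33  0.51 -0.01  1.9   0.01  0.73  1.51]
shift [-0.3827 -1.3621 -0.0175] turn [-0.003 -0.006  0.72 ]
```

Emit:
{"fn": "jog_arm", "kwargs": {
  "plan": [
    [[-0.08,-0.27,-0.02,0,0,0.2],[-0.16,-0.55,-0.02,0,0,0.4],[-0.23,-0.82,-0.02,0,0,0.6],[-0.25,-0.9,-0.02,0,0,0.72],[-0.25,-0.9,-0.02,0,0,0.72]]
  ]
}}

```text
time: 11.95
eef_pos: [581.9, 28.7, 166.3]
ee_rot: [0.049, 0.999, 0.0, -0.001]
contact_force: [0.6, 0.2, -0.7]
width: 0.127
```

```bash
python3 plan.py 620 -34.5 135 1.471
```

```text
t 11.95 pos [581.9  28.7 166.3] yaw 1.473 F [ 0.6  0.2 -0.7] w 0.127 q [-0.16  0.58  0.09  1.75 -0.07  0.81  1.44]
shift [-0.294  -0.3946  0.2081] turn [ 0.    -0.004  0.004]
```

Emit:
{"fn": "jog_arm", "kwargs": {
  "plan": [
    [[-0.15,-0.2,0,0,0,0],[-0.29,-0.39,0,0,0,0],[-0.29,-0.39,0.1,0,0,0],[-0.29,-0.39,0.2,0,0,0],[-0.29,-0.39,0.2,0,0,0],[-0.29,-0.39,0.2,0,0,0]]
  ]
}}

```text
time: 12.7
eef_pos: [619.9, -33.2, 137.2]
ee_rot: [0.049, 0.999, 0.0, -0.0]
contact_force: [0.0, -1.0, -1.2]
width: 0.123
```

```bash
python3 plan.py 620 -34.5 120 1.471
cat > v.py <<'E'
import sys
from ov import *
o=robot.get_obs(); r=R.from_quat(o["ee_rot"]).as_matrix(); yaw=np.arctan2(r[1,1],r[0,1])-np.pi/2
t=o["eef_pos"]
crop(c,225,140,80,80,7,"pics/"+sys.argv[1]+"a.png")
crop(c,225,140,80,80,7,"pics/"+sys.argv[1]+"b.png",np.vstack([knob(t[0],t[1],yaw,t[2]-17.2),np.array(circ(t[0],t[1],t[2]-17.2,20)),np.array(circ(620,-34.5,90,7))]))
cv2.imwrite("pics/"+sys.argv[1]+".png",np.hstack([cv2.resize(cv2.imread("pics/"+sys.argv[1]+k+".png"),(400,400),interpolation=cv2.INTER_AREA) for k in "ab"]))
E
python3 v.py p1
```

```text
t 12.7 pos [619.9 -33.2 137.2] yaw 1.474 F [ 0.  -1.  -1.2] w 0.123 q [-0.04  0.66  0.08  1.67 -0.07  0.81  1.55]
shift [-0.0013 -0.0084  0.1146] turn [ 0.001 -0.001  0.005]
```

View pics/p1.png

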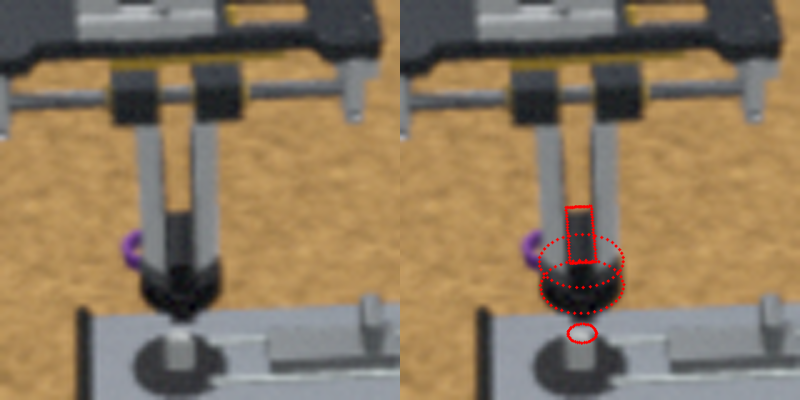

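View pics/p1a.png

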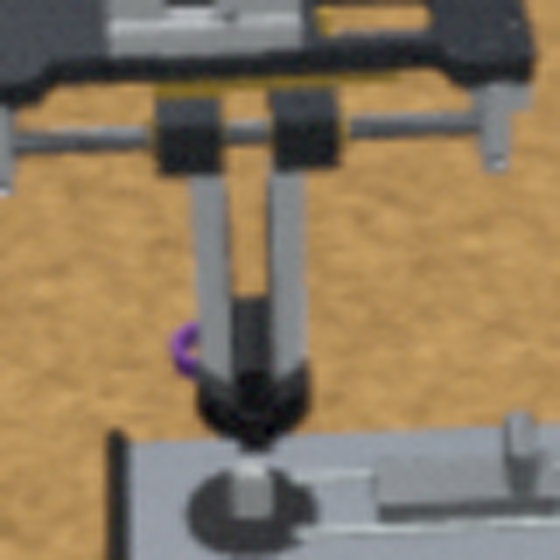

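```bash
cat > v2.py <<'E'
import sys
from ov import *
o=robot.get_obs(); r=R.from_quat(o["ee_rot"]).as_matrix(); yaw=np.arctan2(r[1,1],r[0,1])-np.pi/2
t=o["eef_pos"]; sx,sy,kx,ky=map(float,sys.argv[2:6])  # shaft pos, knob offset along knob x / y
def box(x0,x1,y0,y1,z0,z1):
    L=[]
    for z in(z0,z1):
        q=[np.array((a,b,float(z))) for a,b in[(x0,y0),(x1,y0),(x1,y1),(x0,y1)]]
        for i in range(4): L+=line(q[i],q[(i+1)%4],10)
    for a in (x0,x1):
        for b in(y0,y1): L+=line(np.array((a,b,float(z0))),np.array((a,b,float(z1))),10)
    return L
K=np.array(circ(0,0,0,20)+box(18,26,-6,6,0,36)+box(-16,26,-6,6,36,36))+[kx,ky,0]
K=R.from_rotvec([0,0,yaw]).apply(K)+[t[0],t[1],t[2]-17.2]
Sh=np.array(circ(sx,sy,70,7)+circ(sx,sy,90,7))
k=16; x0,y0,w,h=240,175,40,37
crop(c,x0,y0,w,h,k,"pics/_a.png"); crop(c,x0,y0,w,h,k,"pics/_b.png",np.vstack([K,Sh]))
cv2.imwrite("pics/"+sys.argv[1]+".png",np.hstack([cv2.resize(cv2.imread(f),(400,370)) for f in("pics/_a.png","pics/_b.png")]))
E
python3 v2.py p2 620 -34.5 0 0
```

```text
(no output)
```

View pics/p2.png

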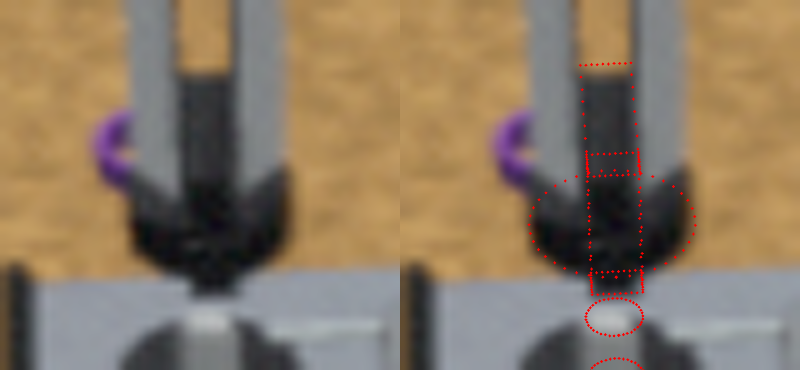

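The knob and shaft overlays agree with the image to about 1 px. The shaft centre at x≈210 in the left panel is about 1 mm further in -y than assumed, so the target TCP is (620.3,-35). I'll descend to just above the tip.

Emit:
{"fn": "jog_arm", "kwargs": {
  "plan": [
    [[-0.003,-0.012,0.08,0,0,0.005],[-0.003,-0.012,0.16,0,0,0.005],[-0.003,-0.012,0.17,0,0,0.005],[-0.003,-0.012,0.17,0,0,0.005],[-0.003,-0.012,0.17,0,0,0.005]]
  ]
}}

```text
time: 13.52
eef_pos: [620.7, -36.5, 111.9]
ee_rot: [0.051, 0.999, 0.0, 0.0]
contact_force: [-0.9, -0.5, -0.5]
width: 0.126
```

```bash
python3 plan.py 620.3 -35 105 1.471;python3 v2.py p3 620 -34.5 0 0
```

```text
t 13.53 pos [620.7 -36.5 111.9] yaw 1.469 F [-0.9 -0.5 -0.5] w 0.126 q [-0.04  0.7   0.08  1.69 -0.08  0.76  1.55]
shift [0.004  0.0098 0.0463] turn [ 0.     0.001 -0.004]
```

View pics/p3.png

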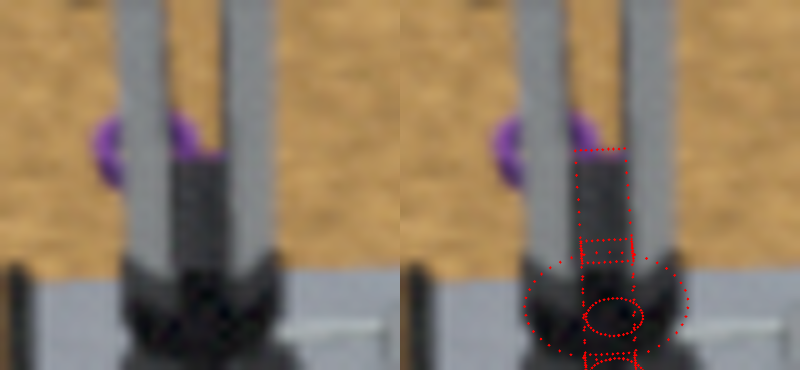

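Emit:
{"fn": "jog_arm", "kwargs": {
  "plan": [
    [[0.003,0.009,0.0,0,0,0],[0.003,0.009,0.01,0,0,0],[0.003,0.009,0.02,0,0,0],[0.003,0.009,0.03,0,0,0],[0.003,0.009,0.04,0,0,0],[0.003,0.009,0.05,0,0,0],[0.003,0.009,0.05,0,0,0]]
  ]
}}

```text
time: 14.5
eef_pos: [620.0, -35.1, 104.0]
ee_rot: [0.051, 0.999, -0.0, -0.0]
contact_force: [0.2, -0.0, -0.7]
width: 0.131
```

```bash
python3 plan.py 620.3 -35 105 1.471
```

```text
t 14.5 pos [620.  -35.1 104. ] yaw 1.469 F [ 0.2 -0.  -0.7] w 0.131 q [-0.04  0.71  0.08  1.7  -0.08  0.74  1.55]
shift [-0.0016  0.001  -0.0066] turn [-0.    -0.001 -0.004]
```

At z=104 the underside is about 3 mm past the tip with no contact force, so the knob looks engaged. Continuing down slowly.

Emit:
{"fn": "jog_arm", "kwargs": {
  "plan": [
    [[0,0,0.01,0,0,0],[0,0,0.02,0,0,0],[0,0,0.03,0,0,0],[0,0,0.04,0,0,0],[0,0,0.05,0,0,0],[0,0,0.06,0,0,0],[0,0,0.06,0,0,0]]
  ]
}}

```text
time: 15.38
eef_pos: [620.1, -35.1, 95.0]
ee_rot: [0.051, 0.999, 0.0, -0.0]
contact_force: [0.1, -0.3, -0.4]
width: 0.125
```

```bash
python3 plan.py 620.3 -35 87.2 1.471
```

```text
t 15.38 pos [620.1 -35.1  95. ] yaw 1.469 F [ 0.1 -0.3 -0.4] w 0.125 q [-0.04  0.72  0.08  1.7  -0.08  0.72  1.55]
shift [-0.0015  0.0008  0.0523] turn [ 0.    -0.001 -0.004]
```

Emit:
{"fn": "jog_arm", "kwargs": {
  "plan": [
    [[0,0,0.01,0,0,0],[0,0,0.02,0,0,0],[0,0,0.03,0,0,0],[0,0,0.03,0,0,0]]
  ]
}}

```text
time: 15.88
eef_pos: [620.3, -35.1, 91.1]
ee_rot: [0.051, 0.999, 0.0, 0.0]
contact_force: [-1.9, 0.7, 4.8]
width: 0.128
```

Emit:
{"fn": "jog_arm", "kwargs": {
  "plan": [
    [[0,0,0.01,0,0,0],[0,0,0.02,0,0,0],[0,0,0.03,0,0,0],[0,0,0.03,0,0,0],[0,0,0.03,0,0,0]]
  ]
}}

```text
time: 16.5
eef_pos: [620.4, -35.1, 87.4]
ee_rot: [0.051, 0.999, 0.0, 0.0]
contact_force: [-2.1, 0.7, 10.1]
width: 0.124
```

```bash
python3 plan.py 620.3 -35 87.2 1.471
```

```text
t 16.5 pos [620.4 -35.1  87.4] yaw 1.469 F [-2.1  0.7 10.1] w 0.124 q [-0.04  0.73  0.08  1.71 -0.08  0.71  1.55]
shift [0.0006 0.0008 0.0013] turn [ 0.     0.001 -0.004]
```

The force follows the shaft's spring: 4.8 N at 91.1 mm and 10.1 N at 87.4 mm. A little more to bottom it firmly.

Emit:
{"fn": "jog_arm", "kwargs": {
  "plan": [
    [[0,0,0.01,0,0,0],[0,0,0.02,0,0,0],[0,0,0.03,0,0,0],[0,0,0.035,0,0,0],[0,0,0.035,0,0,0],[0,0,0.035,0,0,0],[0,0,0.035,0,0,0],[0,0,0.035,0,0,0]]
  ]
}}

```text
time: 17.5
eef_pos: [620.5, -35.1, 87.1]
ee_rot: [0.051, 0.999, 0.0, 0.001]
contact_force: [-12.9, 2.1, 42.9]
width: 0.126
```

```bash
python3 plan.py 620.3 -35 87.2 1.471;  python3 v2.py p4 620 -35 0 0
python3 - <<'E'
from h import *
c=snap("scene"); crop(c,225,140,90,80,7,"pics/f1.png")
E
```

```text
t 17.5 pos [620.5 -35.1  87.1] yaw 1.469 F [-12.9   2.1  42.9] w 0.126 q [-0.04  0.73  0.08  1.71 -0.08  0.7   1.55]
shift [ 0.0016  0.0007 -0.0006] turn [ 0.002  0.004 -0.004]
```

View pics/f1.png

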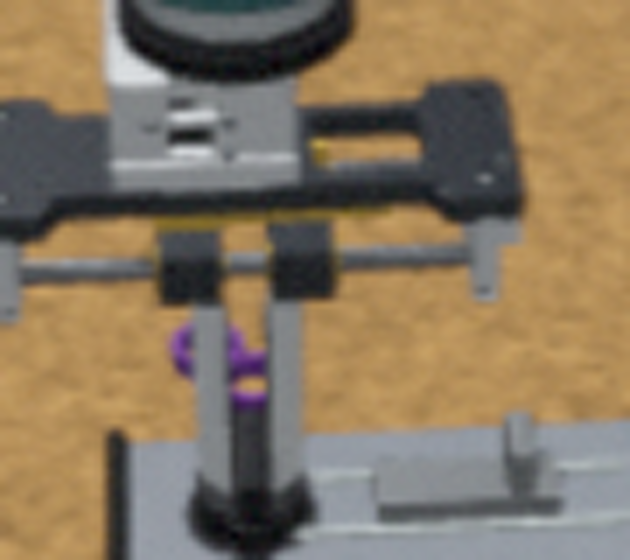

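View pics/p4.png

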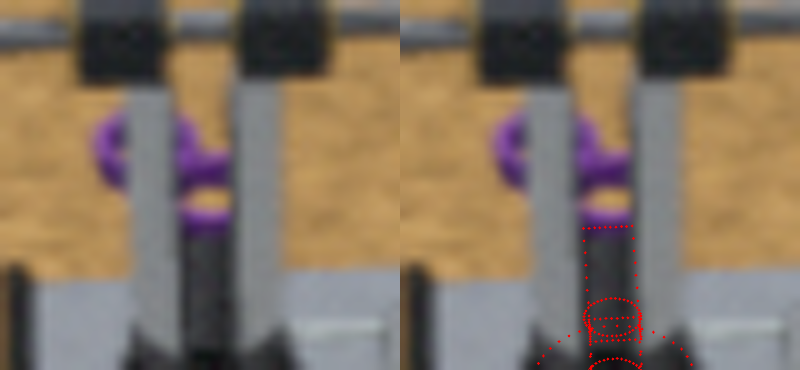

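The knob is bottomed at 87.1 mm with 43 N, firmer than needed. I'll ease off to about 22 N and hold.

Emit:
{"fn": "jog_arm", "kwargs": {
  "plan": [
    [[0,0,-0.01,0,0,0],[0,0,-0.02,0,0,0],[0,0,-0.02,0,0,0],[0,0,-0.02,0,0,0],[0,0,-0.02,0,0,0],[0,0,-0.02,0,0,0],[0,0,-0.02,0,0,0],[0,0,-0.02,0,0,0]]
  ]
}}

```text
time: 18.65
eef_pos: [620.4, -35.2, 87.2]
ee_rot: [0.051, 0.999, 0.0, 0.001]
contact_force: [-6.6, 0.4, 23.0]
width: 0.128
```

```bash
python3 plan.py 620.3 -35 87.2 1.471;  python3 - <<'E'
from h import *
c=snap("scene"); cv2.imwrite("pics/f2.png",c["img"][:,:,::-1])
E
```

```text
t 18.65 pos [620.4 -35.2  87.2] yaw 1.469 F [-6.6  0.4 23. ] w 0.128 q [-0.04  0.73  0.08  1.71 -0.08  0.71  1.55]
shift [ 0.0011  0.001  -0.0002] turn [ 0.001  0.002 -0.004]
```

View pics/f2.png

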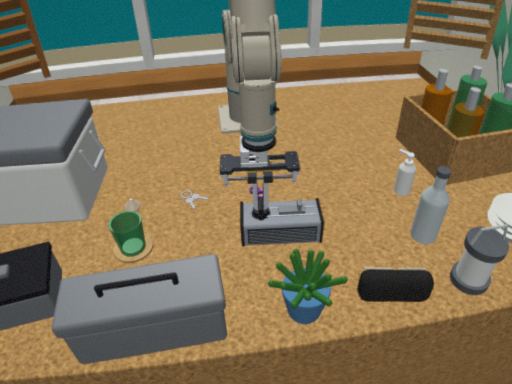

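The knob is home and pressed at pixel (261,212), the lock fin is at its far end at (300,208), and the bystanders sit where they started. Handing in.

```bash
python3 -c "
from rig import robot
print(robot.sign_off())
o=robot.get_obs();print(o['time'],o['eef_pos'],o['contact_force'],o['width'])"
```

```text
the job is handed in; nothing more can be done
None
the job is handed in; nothing more can be done
```

The lock is at its end stop and the knob is home on the D-shaft, held pressed down by the gripper. I handed the job in at about 18.7 s of the 53 s allowed; it reports no verdict.

- **Lock:** I gripped the fin and slid it 28 mm along +y until it held against 12 N. The later pictures show it still there.
- **Knob fit:** I picked it up by the grip bar, turned it about 0.77 rad so its nose lines up with the flat (tool yaw 1.469 against about 1.47 measured for the speaker), and lowered it on. There was no contact force down to z = 95 mm.
- **Press:** The force then rose as the spring should: 4.8 N at 91.1 mm and 10.1 N at 87.4 mm. It hit a hard stop at 87.1 mm; I predicted 87.2 mm for fully home and bottomed.
- **Final hold:** About 23 N down, with the fingers closed on the 12 mm bar (width 0.128). The bystanders look unmoved in the last picture.

Some readings were not clean:
- **Peak press:** The force briefly reached 43 N at the wrist, through the fingers on the knob, before I eased it off. That is above the 40 N limit for the arm and gripper body, but only the fingers were touching anything.
- **Side force:** A sideways force of about 6.6 N in x remained at the end.
- **Camera fit:** The two cameras disagreed by up to about 3 mm in x at the shaft. In the overlay, the rear edge of the bar was about 1 px off the model, so the knob may be tilted slightly; I estimated about 0.05 rad at most.

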